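Clamp a bracket in the tapping jig with its cam-lever bolt

TASK

The bent black bracket lies against its dowels in the tapping jig, but the cam-lever bolt of the strap that holds it down is still slack. Screw the bolt in (clockwise, by its upright orange lever) until it is snug, firmly finger-tight but never forced, and then fold the lever down over its cam until it is fully shut, without leaning hard on it once it is down. Leave the bracket in its place and do not disturb the things around the jig.

Things in the scene. Friction and masses are not known exactly. Their poses are not given: they have to be found in the camera images.
- jig: the tapping jig: light aluminium base plate 178 x 150 x 25 mm, fixed to the bench. Origin on the bench surface exactly under the bolt's screw axis, z up. The plate reaches from x -62 to +116 mm and y -75 to +75 mm; the strap lies along x over the origin; three 8 mm steel dowels stand to 37 mm above the bench on its +x and -y sides
- bolt: the cam-lever bolt with its washer and lever. Origin at the cross pin on the vertical screw axis, 64 to 66 mm above the bench; z up, x the way the lever folds, y along the pin; it turns with the bolt. Clockwise from above screws it in, 2.5 mm down per turn. Starts 0.5 to 3.1 rad short of its washer meeting the strap; how much cannot be seen, it must be felt
- lever_pin (a point): centre of the cross pin the lever folds about, on the screw axis. Axes are the lever's: z along it to its free end (up while open), y along the pin, x the way it folds. Torque to turn the bolt: 0.05 N m slack, 0.18 as the washer meets the strap, then 0.5 more per rad; snug is 0.3 to 0.4, over 0.6 is forced. With the hand held still up to 0.15 less is felt. Let go, it turns back a little, still snug
- lever_grip (a point): point in the middle of the orange lever, 55 mm from the pin; axes as lever_pin. The lever is a flat bar 20 mm wide (along y) and 10 mm thick (along x), from 8 to 78 mm from the pin. Its back (-x side, the side to push to fold it) bears a black ribbed thumb pad. Pinched from above across the 10 mm thickness it is turned well; across the 20 mm width the fingers slip sooner
- lever (a joint): fold of the lever in rad: 0 upright (starts 0 to 0.1), 1.62 fully shut against its stop, when the bar lies level with the pin, thumb pad up. It stays where it is left. Folding takes 0.36 N m at first, rising to 0.65 N m at the end (6 to 11 N at 60 mm from the pin, square to the bar)
- strap: dark steel clamp strap 100 x 30 x 14 mm, its top 46 mm above the bench, lying along the jig's x from a heel block (-x end) to the bracket (+x end) with the bolt through its slot; the bolt draws it down on the bracket by less than 1.5 mm; origin as the jig's
- bracket: the bent work piece, loose in the jig: 4 mm black sheet with bright edges, flat plate 80 x 144 mm on the base plate (top 29 mm above the bench) beside the bolt, with a step down off the jig's +y end. Origin under the middle of the flat plate; long side along y
- spare_bracket: bystander: a second such bracket lying flat on a fixed white foam pad (130 x 142 x 22 mm) beyond the jig's +y end. Origin under the middle of its flat plate, 22 mm above the bench
- tap_wrench: bystander: steel tap wrench, 190 mm bar along its y, 18 mm high, lying beside the jig's -y side. Origin under its middle block
- oil_bottle: bystander: closed yellow bottle with red cap, 38 mm across, 85 mm high, standing near the jig's far -y corner. Origin at the centre of its foot
There are look-alikes about, which are no part of the job. Of the things like the jig, leave any that is brown, pink or purple; of the rest the larger one is meant.

How it is judged:
On the way, in this order (a step that is already met when the one before it is completed fails the run):
1. bolt screwed in until snug (the strap grips the bracket with over 6 N) with the lever still upright (fold under 0.2 rad) (contact force between strap and bracket above 6 N and value of joint lever below 0.2 rad), for 0.2 s.
2. lever folded fully shut (over 1.5 rad) on the snug bolt (value of joint lever above 1.5 rad and contact force between strap and bracket above 6 N), for 0.2 s.
At the end, for the whole second after the job is handed in: Lever folded past 1.5 rad and staying shut, the strap gripping the bracket with over 6 N, the bracket within 5 mm of where it lay and the spare bracket, tap wrench and bottle within 20 mm of where they stood (all of step 2 and distance of bracket from where it was at the start of the episode below 0.005 m and distance of each of spare_bracket, tap_wrench, oil_bottle from where it was at the start of the episode below 0.02 m); the robot touches nothing.
It fails at once if bolt forced: the strap presses the bracket with over 52 N (over 0.6 N m on the bolt) while the lever is still upright (contact force between strap and bracket above 52 N and value of joint lever below 0.2 rad).
It fails at once if leaning on the shut lever with over 45 N (value of joint lever above 1.5 rad and contact force between the fingers and bolt above 45 N).
It fails at once if bracket shifted in the jig by over 5 mm (distance of bracket from where it was at the start of the episode above 0.005 m).
It fails at once if a bystander moved by over 20 mm (distance of any of spare_bracket, tap_wrench, oil_bottle from where it was at the start of the episode above 0.02 m).
It also fails if it takes over 67 s, if anything falls off the work surface, if the arm or the gripper's body presses on something with over 40 N, if the wrist force passes 120 N, or if a joint passes its speed limit or range.

ROBOT

A 6-joint arm with a two-finger parallel gripper is mounted at the origin on the work surface. World frame = base frame: x ahead of the robot, y to its left, z up, the work surface at z = 0. Lengths are in m, angles in rad, forces in N, time in s.
With the tool pointing down it reaches from about 0.375 to 0.975 m from the base axis. Payload 3.8 kg.
Tool frame: the origin (TCP) lies at the very end of the fingers, on their centre line; the grasp point (between the pads) lies 19 mm behind it; z points along the fingers, x is the direction in which the jaws open and shut, and the axes are right-handed (so a half turn about z gives the same grasp; the last joint's range is limited). The gripper opens to 85 mm and grips with 20 to 120 N. Pads are 22 mm wide; open, the fingers measure 114 mm over their backs; the gripper's body (76 mm by 85 mm) begins 54 mm behind the grasp point. The pads swing forward as they close: fully open they stand 13 mm farther back than shut.
Start: joints at [-1.327, 0.264, 1.604, -0, 1.274, -0.037], TCP at [0.187, -0.649, 0.231] pointing down, gripper open.
Joint ranges: [-2.63, 2.63], [-0.94, 2.18], [0.31, 2.57], [-1.31, 4.45], [0, 2.66], [-2.55, 2.55]. Speed limits (rad/s): [2.57, 2.57, 3.14, 3.14, 3.14, 3.14].

INTERFACE

Orientations are given as a unit quaternion [x, y, z, w].
In Python, from plant import arm gives the robot as it stands.
- The arm moves only by the shell command python3 -m creep 'ROWS' [FORCE]. ROWS is JSON, a list of rows, each a list of 7 numbers: the shift along the world's x, y, z in cm, then the turn, a rotation vector about the world's x, y, z in degrees, then the finger opening in cm, from 0 to 8.54. A call has 1 to 12 rows; each row shifts and turns the commanded pose from where the row before left it; what a row does not reach is not made up. A row lasts 1/10 s, in which the tool goes at most 50 mm and 8.59 degrees, less where a joint would pass 70% of its speed; a pose out of reach is approached as far as the arm can. A call with a gripper value outside its range is refused whole. The fingers move at their own pace and stop on an object; FORCE is the grip in N (left out, the last holds). Time passes only in rows, so rows that do not move let the fingers close. It gives the time, the measured TCP pose, the force and the opening at its end, in the units of the state.
- arm.get_state(): the state, without advancing time (a new reading comes with each control period).
- arm.get_image(name): name is "side" or "top" or "wrist"; returns the picture (384x512x3 uint8, red, green, blue); there is no depth.
- arm.camera_params(name): a dict with "fx", "fy", "cx", "cy" (pixels), "rvec" (rotation vector, rad) and "tvec" (3), from world to camera coordinates, as OpenCV has them. Camera axes: x right, y down, z forward; pixel columns grow to the right and rows downward; lengths in m; the calibration is good to about 2 mm. A picture is of the moment at which its call begins: read the wrist's pose just before it. camera_params takes no time and is no camera call; for the wrist camera it gives the pose at the moment of the call.
- arm.sign_off(): hands the job in, once; it reports no verdict.
Trained networks look in the newest picture that a camera, given by its name, has taken for a name from the list of things; names that differ only in an ending like _2 or _b are one class to them, and where a whole thing is asked for, a point or a joint stands for the part that bears it (a point fixed in the world has none). Each returns a list of dicts, best first, with "confidence" (0 to 1); they miss things now and then, are a little off and sometimes report something else, mostly with a low value. They report only what shows in the picture. A call takes as long as a camera call. They do not tell look-alikes from the thing itself.
- arm.search_frame(camera, name): "pixel" ([column, row] in pixels, amid what is visible of it).
- arm.place_of(camera, name): "pixel" ([column, row] in pixels: a listed point, or the origin of a listed thing).
The state is a dict: "time_s": time; "joint_positions": joint angles; "joint_velocities": joint speeds; "joint_efforts": joint torques, N m; "tool_pos": TCP position; "tool_rot": TCP orientation; "ft_force": force on the tool from outside, world axes, zero at the start; "wrist_torque": the same for the moment, N m; "finger_gap": opening from 0.0 (shut) to 1.0 (fully open).
Only numpy, scipy, OpenCV 4.12 (cv2) and the standard library are available. Lean on these libraries where they do the work, as an engineer would, in place of code of your own. Each camera call takes 0.05 s, during which the arm holds its last target.

## Working session

There is one attempt and no reset: what is moved stays moved. The work goes in short steps, Python scripts to look and compute and a shell command to move; the robot and the scene stay as the last step left them, time stands still between calls to the robot, and variables do not carry over. Pictures are saved under pics/ and viewed, and the job is handed in when it is done.

```bash
ls; mkdir -p pics
cat > h.py <<'E'
import numpy as np, cv2
from plant import arm
def snap(n,f):
    im=arm.get_image(n); cv2.imwrite('pics/'+f,im[:,:,::-1]); return im
def P(n):
    c=arm.camera_params(n); R,_=cv2.Rodrigues(np.array(c['rvec'],float)); K=np.array([[c['fx'],0,c['cx']],[0,c['fy'],c['cy']],[0,0,1.]])
    return K,R,np.array(c['tvec'],float).reshape(3)
def ray(n,px,cp=None):
    K,R,t=cp or P(n); d=R.T@np.linalg.inv(K)@np.array([px[0],px[1],1.]); return -R.T@t,d/np.linalg.norm(d)
def onz(n,px,z,cp=None):
    o,d=ray(n,px,cp); return o+d*(z-o[2])/d[2]
def proj(n,X,cp=None):
    K,R,t=cp or P(n); p=K@(R@np.array(X,float)+t); return p[:2]/p[2]
def tri(*rays):
    A=np.zeros((3,3));b=np.zeros(3)
    for o,d in rays:
        M=np.eye(3)-np.outer(d,d);A+=M;b+=M@o
    return np.linalg.solve(A,b)
E
python3 - <<'E'
from h import *
print(arm.get_state())
for n in('side','top','wrist'): snap(n,n+'0.png'); 
for n in('side','top'):
  for k in('jig','bolt','lever_grip','lever_pin','strap','bracket','tap_wrench'):
    print(n,k,[(np.round(d['pixel']),round(d['confidence'],2)) for d in arm.place_of(n,k)])
E
```

```text
pics
{'time_s': 0.0, 'joint_positions': array([-1.32690523e+00,  2.64775752e-01,  1.60537558e+00,  2.29978687e-05,
        1.27370788e+00, -3.69071466e-02]), 'joint_velocities': array([ 9.83442405e-04, -8.92761323e-04,  4.99842446e-04, -3.53104339e-05,
        8.05688218e-04, -8.01734353e-04]), 'joint_efforts': array([-1.05240251e-03, -5.15113020e+01, -3.67320693e+01,  6.03849412e-05,
        1.27893907e-02, -1.03637376e-05]), 'tool_pos': array([ 0.18688124, -0.64784962,  0.22994595]), 'tool_rot': array([ 7.99097799e-01, -6.01199986e-01, -8.72919456e-04, -7.22809904e-04]), 'ft_force': array([ 0.07101504,  0.20256752, -0.0068102 ]), 'wrist_torque': array([-0.01856289,  0.00783985,  0.03789474]), 'finger_gap': 0.9950077928270539}
side jig [(array([362., 187.]), 0.97), (array([155., 221.]), 0.78), (array([251., 206.]), 0.77), (array([300., 129.]), 0.74), (array([322., 250.]), 0.63)]
side bolt [(array([298., 115.]), 0.71), (array([366., 171.]), 0.7), (array([325., 240.]), 0.65), (array([248., 190.]), 0.51), (array([155., 208.]), 0.41)]
side lever_grip [(array([150., 200.]), 0.62), (array
[... 798 characters left out ...]
ay([252., 248.]), 0.57), (array([341., 250.]), 0.5), (array([395., 153.]), 0.47)]
top lever_grip [(array([341., 251.]), 0.58), (array([403., 150.]), 0.55), (array([253., 244.]), 0.5), (array([208., 112.]), 0.49), (array([267., 171.]), 0.41)]
top lever_pin [(array([341., 249.]), 0.63), (array([264., 172.]), 0.57), (array([254., 250.]), 0.48), (array([395., 157.]), 0.45), (array([207., 114.]), 0.44), (array([262., 171.]), 0.21)]
top strap [(array([261., 171.]), 0.73), (array([335., 245.]), 0.68), (array([252., 245.]), 0.61), (array([388., 154.]), 0.5), (array([212., 119.]), 0.4)]
top bracket [(array([259., 154.]), 0.77), (array([260., 172.]), 0.38)]
top tap_wrench [(array([311., 170.]), 0.53)]
```

View pics/side0.png

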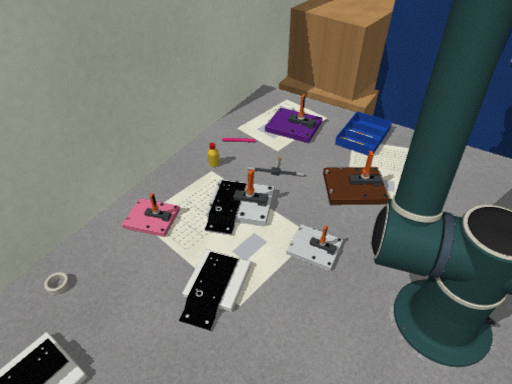

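View pics/top0.png

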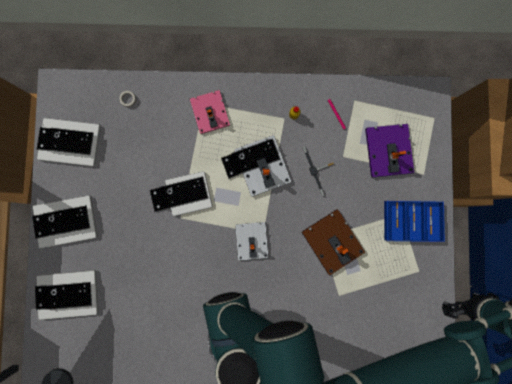

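View pics/wrist0.png

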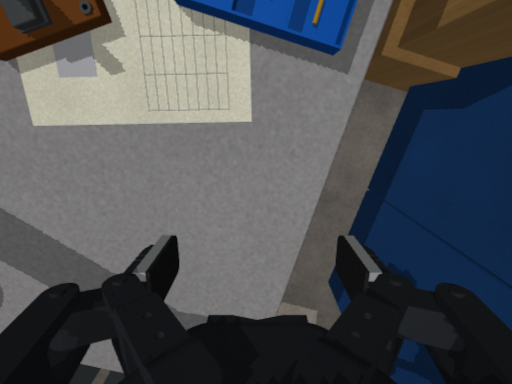

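Candidates, as (side pixel / top pixel):
- pink jig (151,218)/(211,113)
- purple jig (294,125)/(390,152)
- brown jig (356,185)/(335,242)
- small silver jig (315,247)/(252,242)
- larger silver jig with the bracket (250,195)/(264,172)

By the description, the larger silver jig is the one. I'll check it in a crop and measure it.

Run:
```python
from h import *
a=cv2.imread('pics/side0.png')[145:250,190:300];b=cv2.imread('pics/top0.png')[125:205,210:330]
cv2.imwrite('pics/crop0.png',np.hstack([cv2.resize(a,(390,372),interpolation=cv2.INTER_CUBIC),cv2.resize(b,(400,372),interpolation=cv2.INTER_CUBIC)]))
print('pin',tri(ray('side',(248,190)),ray('top',(263,172))))
print('grip',tri(ray('side',(248,173)),ray('top',(267,171))))
for z in(0.065,.12): print(z,onz('side',(248,190),z),onz('top',(263,172),z))
print('brk',onz('top',(252,157),.029),'spare',onz('top',(182,193),.026))
print('cam pos',ray('top',(0,0))[0],ray('side',(0,0))[0])
print(proj('top',[.5,0,0]),proj('top',[.6,0,0]),proj('top',[.5,.1,0]))
```

```text
pin [ 0.58111429 -0.06645793  0.06992949]
grip [ 0.58153905 -0.0760511   0.12820863]
0.065 [ 0.58401899 -0.07073136  0.065     ] [ 0.58166299 -0.0665845   0.065     ]
0.12 [ 0.55135871 -0.02317156  0.12      ] [ 0.57578193 -0.06503405  0.12      ]
brk [ 0.63784981 -0.02824747  0.029     ] spare [0.5076437  0.21390405 0.026     ]
cam pos [ 0.42149251 -0.0243581   1.56292367] [0.12904473 0.59180058 0.83117778]
[243.41257711 196.50359162] [243.88737041 168.52028462] [215.22893504 196.07249792]
```

View pics/crop0.png

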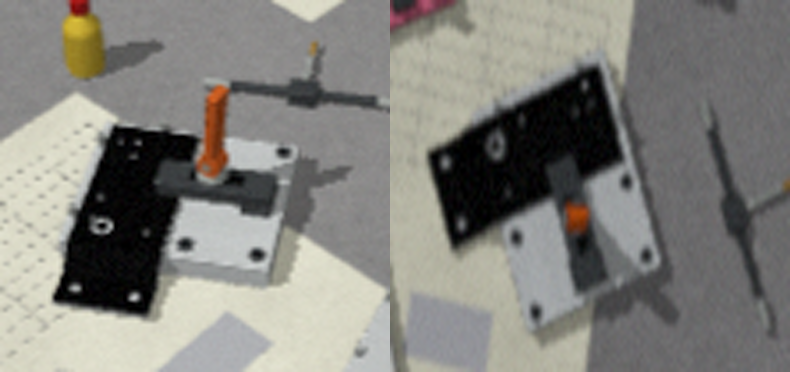

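The crop shows the light aluminium jig with the black bracket and upright orange lever, so the choice is confirmed. Next I'll work out the wrist camera's position in the tool frame.

Run:
```python
from h import *
from scipy.spatial.transform import Rotation as Ro
s=arm.get_state();T=Ro.from_quat(s['tool_rot']).as_matrix();K,R,t=P('wrist');c=-R.T@t
print('cam in tool',T.T@(c-s['tool_pos']),'axes',np.round(T.T@R.T,3),K[0,0])
```

```text
cam in tool [-0.00048872 -0.07041951 -0.14263987] axes [[ 1.     0.001  0.001]
 [-0.001  0.96   0.279]
 [-0.001 -0.279  0.96 ]] 266.38456012518844
```

```bash
python3 -m creep '[[1,3,1,0,0,8,8.5],[2.5,4,0.5,0,0,8,8.5],[2.5,4,0,0,0,8,8.5],[2.5,4,0,0,0,8,8.5],[2.5,4,0,0,0,8,8.5],[2.5,4,0,0,0,8,8.5],[2.5,4,0,0,0,8,8.5],[2.5,4,0,0,0,8,8.5],[2.5,4,0,0,0,8,8.5],[2.5,4,0,0,0,8,8.5]]' 30; python3 -m creep '[[2.5,4,0,0,0,8,8.5],[2.5,4,0,0,0,8,8.5],[2.5,4,0,0,0,8,8.5],[2.5,3,0,0,0,8,8.5],[2.5,3,0,0,0,8,8.5],[2,2,0,0,0,8,8.5],[1.5,1,0,0,0,8,8.5],[0.8,0.5,0,0,0,8,8.5],[0,0,0,0,0,8,8.5],[0,0,0,0,0,8,8.5],[0,0,0,0,0,0,8.5]]'
python3 - <<'E'
from h import *
snap('wrist','w1.png');snap('side','s1.png')
print(arm.get_state()['joint_positions'])
E
```

```text
time_s: 1.85
tool_pos: [0.4228, -0.2569, 0.2467]
tool_rot: [0.998, 0.056, 0.0, 0.0]
ft_force: [0.1, 0.9, -0.4]
finger_gap: 0.999
time_s: 2.95
tool_pos: [0.5901, -0.0434, 0.2463]
tool_rot: [0.731, 0.683, -0.0, 0.0]
ft_force: [0.8, 0.0, -0.5]
finger_gap: 0.996
[-1.15770432e-01  9.81439589e-02  1.77014164e+00 -3.72778779e-05
  1.27320858e+00 -1.61501449e+00]
```

View pics/w1.png

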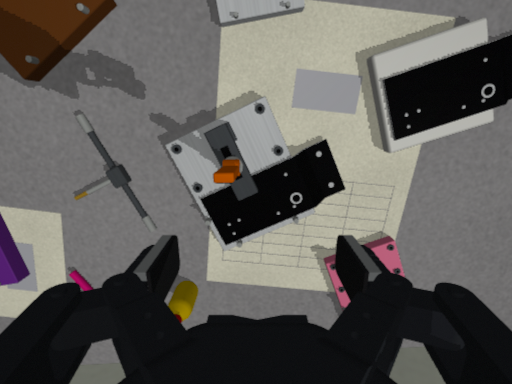

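Run:
```python
from h import *
a=cv2.imread('pics/w1.png')[125:225,170:300]
cv2.imwrite('pics/c1.png',cv2.resize(a,None,fx=6,fy=6,interpolation=cv2.INTER_CUBIC))
s=arm.get_state()
print(s['tool_pos'],s['joint_positions'][:1])
for k in('lever_pin','lever_grip','bolt','bracket','jig'):
    print(k,[(np.round(d['pixel'],1),round(d['confidence'],2)) for d in arm.place_of('wrist',k)][:3])
np.save('cp1.npy',np.array([np.r_[x.ravel()] for x in [P('wrist')[1],P('wrist')[0]]]+[np.r_[P('wrist')[2],np.zeros(6)]]))
for X in([.5817,-.0666,.065],[.5817,-.0666,.143]): print(proj('wrist',X))
```

```text
[ 0.59004075 -0.04356077  0.24633269] [-0.11577043]
lever_pin [(array([231.4, 166.2]), 0.65)]
lever_grip [(array([226.4, 175.4]), 0.67)]
bolt []
bracket [(array([256.2, 199.5]), 0.86)]
jig [(array([234.2, 161.4]), 0.7), (array([232.9, 167.4]), 0.15)]
[237.92742854 168.36338421]
[232.26172988 184.47207467]
```

View pics/c1.png

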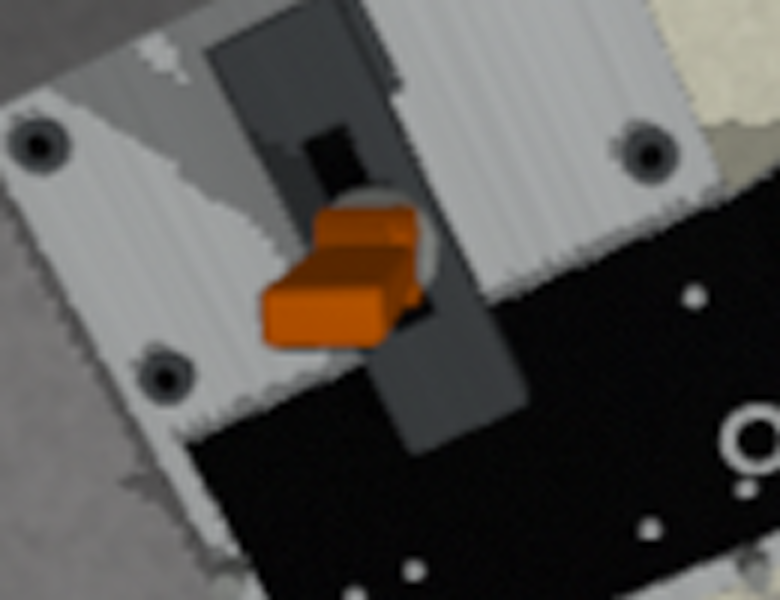

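The wrist view shows the lever top around (224,178), its wide side along world y, and its robot-facing face plain orange. So the thumb pad is on the far (+x) side, and the lever folds toward -x for now. Next: triangulation.

Run:
```python
from h import *
w=lambda p:ray('wrist',p)
for n,z,p in(('washer',.05,(232.5,166)),('pin',.065,(231.4,166.2)),('top',.143,(223.8,178.0)),('jig',0,(234.2,161.4)),('brk',0.025,(256.2,199.5))): print(n,onz('wrist',p,z))
# strap axis dir
print('strap edge',onz('wrist',(170+490/6,125+300/6),.046)-onz('wrist',(170+395/6,125+90/6),.046))
c=[(265,295),(380,290),(385,345),(265,345)]
for q in c: print(onz('wrist',(170+q[0]/6,125+q[1]/6),.143))
print('tri',tri(w((231.4,166.2)),ray('side',(248,190)),ray('top',(263,172))),tri(w((231.4,166.2)),ray('side',(248,190))))
K,R,t=P('wrist');print('wcam',-R.T@t)
im=cv2.imread('pics/s1.png');cv2.imwrite('pics/s1c.png',cv2.resize(im[150:240,190:310],None,fx=6,fy=6,interpolation=cv2.INTER_CUBIC))
```

```text
washer [ 0.58105765 -0.07461477  0.05      ]
pin [ 0.57844829 -0.07439073  0.065     ]
top [ 0.57483261 -0.07400564  0.143     ]
jig [ 0.58360748 -0.07680586  0.        ]
brk [ 0.63656168 -0.04791779  0.025     ]
strap edge [0.04674357 0.01668942 0.        ]
[ 0.57051129 -0.08269787  0.143     ]
[ 0.57094927 -0.06456519  0.143     ]
[ 0.57988954 -0.0646057   0.143     ]
[ 0.57858586 -0.0836184   0.143     ]
tri [ 0.58058273 -0.06966878  0.06768944] [ 0.58161479 -0.07299527  0.06383223]
wcam [ 0.51856044 -0.03843503  0.3889883 ]
```

View pics/s1c.png

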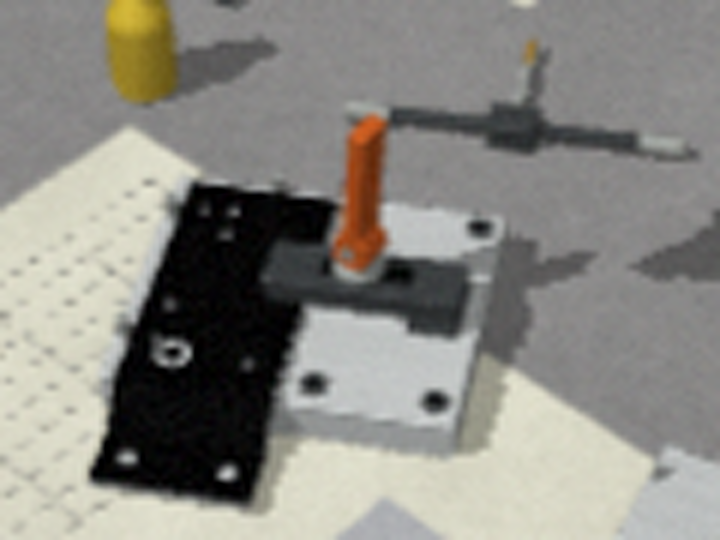

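```bash
python3 -m creep '[[-0.2,0,-0.5,0,0,-8.5,8.5],[-0.2,0,-0.5,0,0,-8.5,8.5],[-0.2,0,-0.5,0,0,-8.5,8.5],[-0.2,0,-0.5,0,0,-8.5,8.5],[-0.2,0,-0.5,0,0,-8.5,8.5],[0,0,-0.5,0,0,-8.5,8.5],[0,0,-0.5,0,0,-8.5,8.5],[0,0,-0.5,0,0,-8.5,8.5],[0,0,0,0,0,-8.5,8.5],[0,0,0,0,0,-8.5,8.5],[0,0,0,0,0,-1,8.5],[0,0,0,0,0,0,8.5]]'
python3 - <<'E'
from h import *
s=arm.get_state();cp=P('wrist')
snap('wrist','w2.png')
print(s['tool_pos'],s['joint_positions'])
for k in('lever_pin','lever_grip'):
    for d in arm.place_of('wrist',k)[:2]: print(k,np.round(d['pixel'],1),round(d['confidence'],2),onz('wrist',d['pixel'],.065 if k=='lever_pin' else .12))
a=cv2.imread('pics/w2.png'); p=proj('wrist',[.58,-.0735,.1]);u,v=int(p[0])-65,int(p[1])-50;u=max(u,0);v=max(v,0);print(u,v)
cv2.imwrite('pics/c2.png',cv2.resize(a[v:v+100,u:u+130],None,fx=6,fy=6,interpolation=cv2.INTER_CUBIC))
E
```

```text
time_s: 4.5
tool_pos: [0.5801, -0.0436, 0.2064]
tool_rot: [1.0, 0.002, 0.0, 0.0]
ft_force: [0.1, 0.5, -0.3]
finger_gap: 0.997
[ 0.5800811  -0.04362826  0.20638079] [-1.17868062e-01  1.05795722e-01  1.83652677e+00 -3.30835351e-05
  1.19910355e+00 -1.21717180e-01]
lever_pin [255.  208.5] 0.91 [ 0.57739038 -0.07561203  0.065     ]
lever_pin [460.1  18.6] 0.74 [0.76852513 0.11361662 0.065     ]
lever_grip [256.8 227.7] 0.93 [ 0.57944105 -0.07461048  0.12      ]
lever_grip [  5. 176.] 0.75 [ 0.35746261 -0.02611199  0.12      ]
192 168
```

View pics/c2.png

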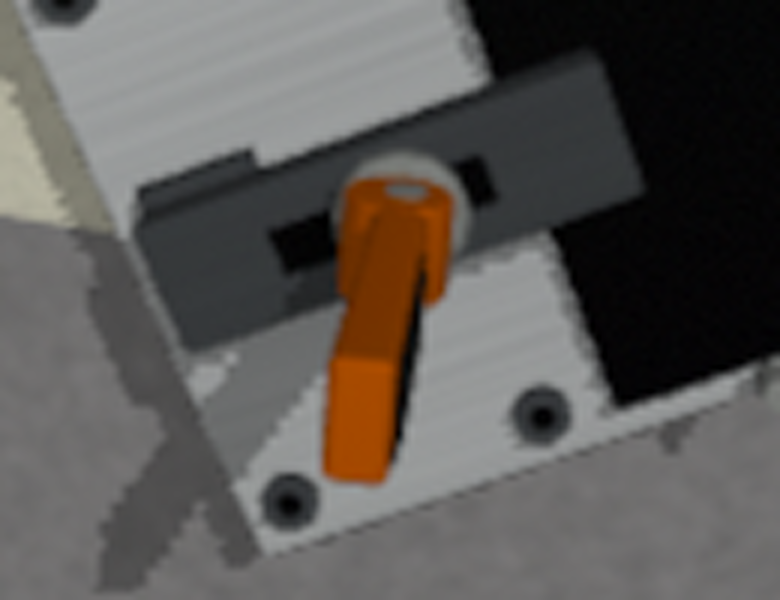

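View pics/w2.png

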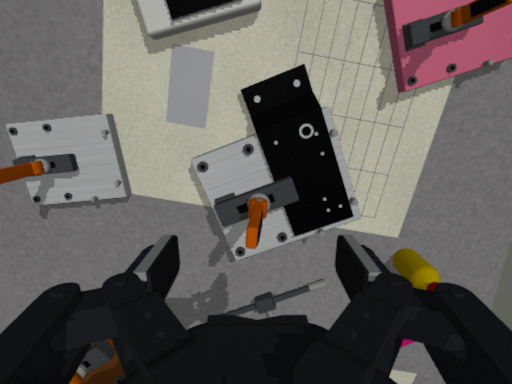

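Run:
```python
from h import *
g=lambda q:(192+q[0]/6,168+q[1]/6)
print('washer',onz('wrist',g((402,210)),.05), 'crosspin top',onz('wrist',g((405,188)),.07))
C=[onz('wrist',g(q),.143) for q in[(330,357),(392,358),(385,482),(323,475)]]
print(np.array(C),np.mean(C,0))
# two-wrist-view triangulation of lever top centre and washer
a=np.load('cp1.npy');cp1=(a[1].reshape(3,3),a[0].reshape(3,3),a[2][:3])
tc=np.mean([(330,357),(392,358),(385,482),(323,475)],0)
print('top',tri(ray('',(223.8,178.0),cp1),ray('wrist',g(tc))))
print('washer',tri(ray('',(232.5,166),cp1),ray('wrist',g((402,210)))))
print('pin',tri(ray('',(231.4,166.2),cp1),ray('wrist',(255,208.5))))
```

```text
washer [ 0.58200146 -0.07411422  0.05      ] crosspin top [ 0.58233666 -0.06304509  0.07      ]
[[ 0.57119313 -0.06419102  0.143     ]
 [ 0.57986237 -0.06430713  0.143     ]
 [ 0.57894643 -0.08357935  0.143     ]
 [ 0.57007546 -0.08250325  0.143     ]] [ 0.57501935 -0.07364519  0.143     ]
top [ 0.57504526 -0.07413618  0.1418585 ]
washer [ 0.58185811 -0.07510779  0.0466509 ]
pin [ 0.57745448 -0.07378637  0.07009758]
```

The thumb pad (dark side strip) is on the lever's +x side. The screw axis is at about (0.5815,-0.0742), and the lever leans about 0.08 rad. Next I move over the axis, descend and pinch.

```bash
python3 -m creep '[[0.15,-1.5,0,0,0,-3.4,8.5],[0,-1.55,-0.6,0,0,0,8.5],[0,0,-2,0,0,0,8.5],[0,0,-3,0,0,0,8.5],[0,0,-3,0,0,0,8.5],[0,0,-2,0,0,0,8.5],[0,0,0,0,0,0,8.5],[0,0,0,0,0,0,8.5]]' 30
python3 - <<'E'
from h import *
s=arm.get_state();print(s['tool_pos'],s['ft_force'],s['wrist_torque'])
a=snap('wrist','w3.png')
E
```

```text
time_s: 5.45
tool_pos: [0.5813, -0.0745, 0.1]
tool_rot: [1.0, -0.029, -0.001, -0.0]
ft_force: [-0.3, -0.4, 0.3]
finger_gap: 0.996
[ 0.58128357 -0.0744742   0.10001495] [-0.28035654 -0.40944381  0.29873109] [0.01681517 0.04049085 0.04746713]
```

View pics/w3.png

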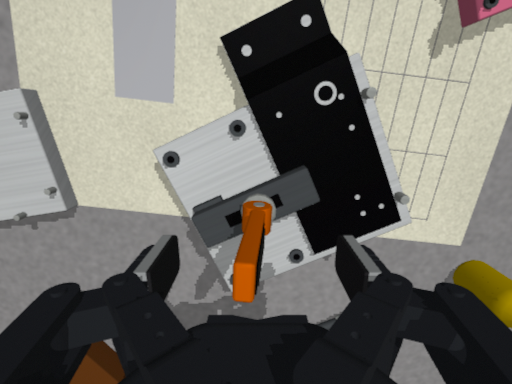

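The lever top is at (245,285), between the fingers at columns 170 and 345. Close on it.

```bash
python3 -m creep '[[0,0,0,0,0,0,4],[0,0,0,0,0,0,2.5],[0,0,0,0,0,0,1.5],[0,0,0,0,0,0,0.8],[0,0,0,0,0,0,0.5],[0,0,0,0,0,0,0.5],[0,0,0,0,0,0,0.5],[0,0,0,0,0,0,0.5],[0,0,0,0,0,0,0.5],[0,0,0,0,0,0,0.5]]' 50
python3 - <<'E'
from h import *
s=arm.get_state();print(s['tool_pos'],s['ft_force'],s['wrist_torque'],s['finger_gap'])
a=snap('wrist','w4.png');a=snap('side','s4.png')
cv2.imwrite('pics/c4.png',np.hstack([cv2.resize(cv2.imread('pics/w4.png')[170:310,190:330],(400,400)),cv2.resize(cv2.imread('pics/s4.png')[130:230,200:300],(400,400))]))
E
```

```text
time_s: 6.5
tool_pos: [0.5819, -0.074, 0.1006]
tool_rot: [1.0, -0.029, 0.0, -0.0]
ft_force: [-0.1, 1.3, 4.0]
finger_gap: 0.11
[ 0.58193688 -0.07398424  0.10062467] [-0.14187327  1.29215068  3.98463131] [ 0.3431384  -0.20804114 -0.0601811 ] 0.11017948905671214
```

View pics/c4.png

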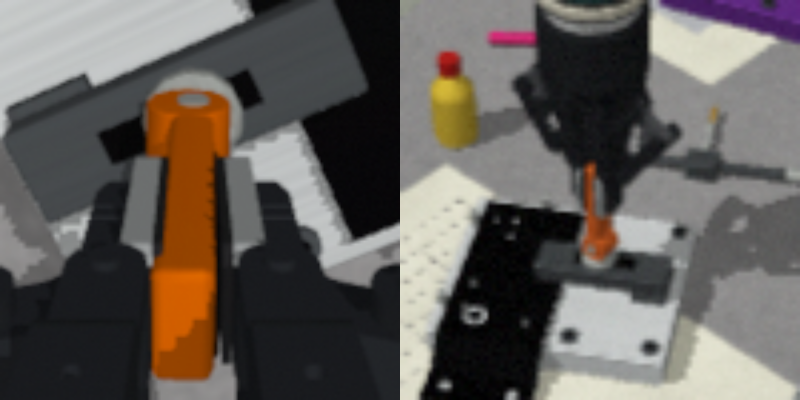

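```bash
cat > t.py <<'E'
from h import *
from scipy.spatial.transform import Rotation as Ro
s=arm.get_state();x=Ro.from_quat(s['tool_rot']).apply([1,0,0])
print('az',round(np.degrees(np.arctan2(x[1],x[0])),2),'F',np.round(s['ft_force'],2),'M',np.round(s['wrist_torque'],3),'j6',round(s['joint_positions'][5],3),s['tool_pos'].round(4),round(s['finger_gap'],3))
E
python3 -m creep '[[0,0,0,0,0,-3,0.5],[0,0,-0.003,0,0,-4,0.5],[0,0,-0.003,0,0,-4,0.5],[0,0,-0.003,0,0,-4,0.5],[0,0,-0.003,0,0,-4,0.5]]' >/dev/null; python3 t.py;python3 -m creep '[[0,0,-0.003,0,0,-3,0.5],[0,0,-0.003,0,0,-3,0.5],[0,0,-0.003,0,0,-3,0.5]]' ; python3 t.py
```

```text
az -22.46 F [0.63 0.72 2.98] M [ 0.366 -0.311  0.044] j6 0.223 [ 0.5822 -0.074   0.1005] 0.108
time_s: 7.4
tool_pos: [0.5822, -0.074, 0.1004]
tool_rot: [0.963, -0.271, 0.001, -0.0]
ft_force: [1.3, 1.6, 3.7]
finger_gap: 0.112
az -31.41 F [1.3  1.59 3.72] M [ 0.328 -0.37   0.064] j6 0.379 [ 0.5822 -0.074   0.1004] 0.112
```

```bash
python3 -m creep '[[0,0,-0.003,0,0,-4,0.5],[0,0,-0.003,0,0,-4,0.5],[0,0,-0.003,0,0,-4,0.5]]'>/dev/null ; python3 t.py;  python3 -m creep '[[0,0,-0.003,0,0,-4,0.5],[0,0,-0.003,0,0,-4,0.5],[0,0,-0.003,0,0,-4,0.5]]'>/dev/null ; python3 t.py
```

```text
az -43.46 F [1.31 1.9  3.29] M [ 0.21  -0.451  0.061] j6 0.589 [ 0.5824 -0.0741  0.1004] 0.109
az -55.45 F [1.47 1.2  2.69] M [ 0.144 -0.434  0.024] j6 0.799 [ 0.5825 -0.0743  0.1003] 0.111
```

```bash
python3 -m creep '[[0,0,-0.003,0,0,-4,0.5],[0,0,-0.003,0,0,-4,0.5],[0,0,-0.003,0,0,-4,0.5]]'>/dev/null ; python3 t.py;  python3 -m creep '[[0,0,-0.003,0,0,-4,0.5],[0,0,-0.003,0,0,-4,0.5],[0,0,-0.003,0,0,-4,0.5]]'>/dev/null ; python3 t.py
```

```text
az -67.45 F [1.31 0.75 2.41] M [ 0.012 -0.47   0.065] j6 1.008 [ 0.5826 -0.0744  0.1002] 0.11
az -79.45 F [ 0.47 -0.33  2.16] M [-0.069 -0.465  0.008] j6 1.218 [ 0.5827 -0.0746  0.1001] 0.108
```

```bash
python3 -m creep '[[0,0,-0.003,0,0,-4,0.5],[0,0,-0.003,0,0,-4,0.5],[0,0,-0.003,0,0,-4,0.5]]'>/dev/null ; python3 t.py;  python3 -m creep '[[0,0,-0.003,0,0,-4,0.5],[0,0,-0.003,0,0,-4,0.5],[0,0,-0.003,0,0,-4,0.5]]'>/dev/null ; python3 t.py
python3 -c "
from h import *
snap('wrist','w5.png')"
```

```text
az -91.44 F [ 2.11 -0.02  2.03] M [-0.193 -0.499  0.022] j6 1.427 [ 0.5827 -0.0747  0.1   ] 0.109
az -103.43 F [ 1.74 -0.16  2.34] M [-0.357 -0.397  0.046] j6 1.637 [ 0.5827 -0.0749  0.1   ] 0.113
```

View pics/w5.png

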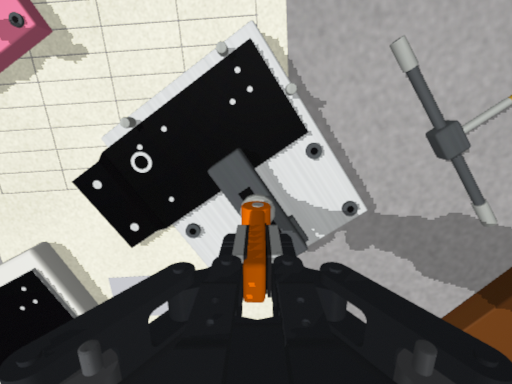

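The lever has turned with the hand: it is still square in the pads at (257,260) after 100°, and still slack.

```bash
for i in 1; do python3 -m creep '[[0,0,-0.003,0,0,-4,0.5],[0,0,-0.003,0,0,-4,0.5],[0,0,-0.003,0,0,-4,0.5]]'>/dev/null ; python3 t.py;  python3 -m creep '[[0,0,-0.003,0,0,-4,0.5],[0,0,-0.003,0,0,-4,0.5],[0,0,-0.003,0,0,-4,0.5]]'>/dev/null ; python3 t.py; done
```

```text
az -115.36 F [ 2.46 -1.09  1.91] M [-0.489 -0.42   0.008] j6 1.845 [ 0.5826 -0.075   0.0999] 0.111
az -127.35 F [ 2.27 -1.81  2.67] M [-0.551 -0.357  0.093] j6 2.054 [ 0.5825 -0.0751  0.0998] 0.108
```

```bash
python3 -m creep '[[0,0,-0.003,0,0,-4,0.5],[0,0,-0.003,0,0,-4,0.5]]'>/dev/null ; python3 t.py;  python3 -m creep '[[0,0,-0.003,0,0,-4,0.5],[0,0,-0.003,0,0,-4,0.5]]'>/dev/null ; python3 t.py; python3 -m creep '[[0,0,-0.003,0,0,-3,0.5],[0,0,-0.003,0,0,-2,0.5]]'>/dev/null ; python3 t.py
```

```text
az -135.35 F [ 1.49 -2.54  1.99] M [-0.67  -0.258  0.055] j6 2.194 [ 0.5824 -0.0752  0.0998] 0.114
az -143.35 F [ 1.27 -3.02  2.15] M [-0.614 -0.219  0.071] j6 2.333 [ 0.5824 -0.0753  0.0997] 0.108
az -148.28 F [ 1.44 -2.47  3.46] M [-0.707 -0.17   0.17 ] j6 2.42 [ 0.5824 -0.0754  0.0997] 0.107
```

The torque has risen to 0.17, which is probably the washer meeting the strap, but joint 6 is nearly at its limit. I'll release, turn the hand back half a turn and regrip.

```bash
python3 -m creep '[[0,0,0,0,0,0,2],[0,0,0,0,0,0,5],[0,0,0,0,0,0,8.5],[0,0,0,0,0,0,8.5],[0,0,0,0,0,0,8.5],[0,0,0,0,0,8,8.5],[0,0,0,0,0,8,8.5],[0,0,0,0,0,8,8.5],[0,0,0,0,0,8,8.5],[0,0,0,0,0,8,8.5],[0,0,0,0,0,8,8.5]]'; python3 -m creep '[[0,0,0,0,0,8,8.5],[0,0,0,0,0,8,8.5],[0,0,0,0,0,8,8.5],[0,0,0,0,0,8,8.5],[0,0,0,0,0,8,8.5],[0,0,0,0,0,8,8.5],[0,0,0,0,0,8,8.5],[0,0,0,0,0,8,8.5],[0,0,0,0,0,8,8.5],[0,0,0,0,0,8,8.5],[0,0,0,0,0,8,8.5]]'
python3 -m creep '[[0,0,0,0,0,4,8.5],[0,0,0,0,0,0,8.5],[0,0,0,0,0,0,8.5]]'
python3 t.py
python3 -c "
from h import *
snap('wrist','w6.png')"
```

```text
time_s: 11.55
tool_pos: [0.5815, -0.074, 0.0991]
tool_rot: [-0.643, 0.766, 0.0, -0.0]
ft_force: [0.5, 0.0, -0.5]
finger_gap: 0.993
time_s: 12.65
tool_pos: [0.5815, -0.074, 0.0991]
tool_rot: [0.995, -0.104, -0.0, -0.0]
ft_force: [1.0, 0.4, -1.3]
finger_gap: 0.996
time_s: 12.95
tool_pos: [0.5815, -0.074, 0.0991]
tool_rot: [0.997, -0.073, -0.0, -0.0]
ft_force: [-0.4, -0.2, 0.0]
finger_gap: 0.995
az -8.41 F [-0.39 -0.23  0.  ] M [-0.056  0.021  0.058] j6 -0.022 [ 0.5815 -0.074   0.0991] 0.995
```

View pics/w6.png

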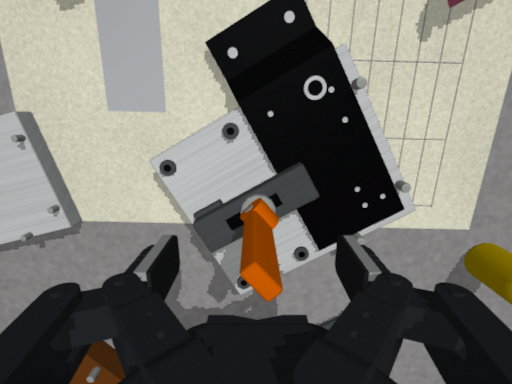

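```bash
python3 -m creep '[[0,0,0,0,0,8,8.5],[0,0,0,0,0,8,8.5],[0,0,0,0,0,8,8.5],[0,0,0,0,0,8,6],[0,0,0,0,0,8,4],[0,0,0,0,0,0,2.5],[0,0,0,0,0,0,1.5],[0,0,0,0,0,0,0.8],[0,0,0,0,0,0,0.5],[0,0,0,0,0,0,0.5],[0,0,0,0,0,0,0.5],[0,0,0,0,0,0,0.5]]' 50;python3 -m creep '[[0,0,0,0,0,0,0.5],[0,0,0,0,0,0,0.5]]'; for i in 1 2 3 ; do python3 t.py; done
python3 -c "
from h import *
snap('wrist','w7.png')"; python3 t.py
```

```text
time_s: 14.2
tool_pos: [0.5812, -0.0741, 0.0992]
tool_rot: [0.962, 0.273, -0.0, -0.0]
ft_force: [-1.6, -0.5, 1.8]
finger_gap: 0.114
time_s: 14.4
tool_pos: [0.5813, -0.0741, 0.0992]
tool_rot: [0.962, 0.273, -0.0, -0.0]
ft_force: [-2.1, -0.9, 3.4]
finger_gap: 0.111
az 31.68 F [-2.14 -0.94  3.38] M [-0.293  0.775  0.137] j6 -0.722 [ 0.5813 -0.0741  0.0992] 0.111
az 31.68 F [-2.14 -0.94  3.38] M [-0.293  0.775  0.137] j6 -0.722 [ 0.5813 -0.0741  0.0992] 0.111
az 31.68 F [-2.14 -0.94  3.38] M [-0.293  0.775  0.137] j6 -0.722 [ 0.5813 -0.0741  0.0992] 0.111
az 31.69 F [-2.81 -0.84  3.2 ] M [-0.383  0.77   0.121] j6 -0.722 [ 0.5813 -0.0741  0.0992] 0.107
```

View pics/w7.png

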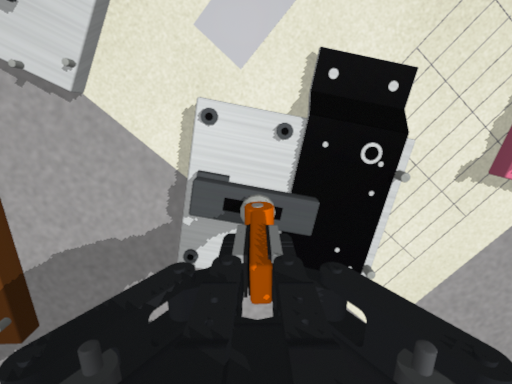

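```bash
python3 -m creep '[[0,0,0,0,0,-2,0.5]]'>/dev/null;python3 t.py;python3 -m creep '[[0,0,-0.001,0,0,-2,0.5]]'>/dev/null;python3 t.py;python3 -m creep '[[0,0,-0.001,0,0,-2,0.5]]'>/dev/null;python3 t.py;python3 -m creep '[[0,0,-0.001,0,0,-2,0.5]]'>/dev/null;python3 t.py
```

```text
az 29.66 F [-2.55 -1.04  2.16] M [-0.228  0.7    0.281] j6 -0.687 [ 0.5814 -0.0742  0.0992] 0.107
az 27.62 F [-0.96 -0.68  2.51] M [-0.245  0.747  0.261] j6 -0.651 [ 0.5814 -0.0741  0.0992] 0.107
az 25.63 F [-2.1  -0.78  2.22] M [-0.224  0.779  0.251] j6 -0.616 [ 0.5814 -0.0741  0.0992] 0.114
az 23.63 F [-2.55 -0.68  2.77] M [-0.224  0.767  0.269] j6 -0.581 [ 0.5814 -0.0741  0.0992] 0.111
```

```bash
python3 -m creep '[[0,0,-0.001,0,0,-2,0.5]]'>/dev/null;python3 t.py;python3 -m creep '[[0,0,-0.001,0,0,-2,0.5]]'>/dev/null;python3 t.py;python3 -m creep '[[0,0,-0.001,0,0,-2,0.5]]'>/dev/null;python3 t.py
```

```text
az 21.63 F [-1.99 -0.32  2.91] M [-0.216  0.719  0.292] j6 -0.547 [ 0.5815 -0.0741  0.0992] 0.116
az 19.63 F [-2.42  0.04  3.83] M [-0.15   0.711  0.309] j6 -0.512 [ 0.5815 -0.074   0.0992] 0.11
az 17.63 F [-2.35  0.22  2.61] M [-0.135  0.667  0.291] j6 -0.477 [ 0.5815 -0.074   0.0992] 0.108
```

```bash
python3 -m creep '[[0,0,-0.001,0,0,-2,0.5]]'>/dev/null;python3 t.py;python3 -m creep '[[0,0,-0.001,0,0,-2,0.5]]'>/dev/null;python3 t.py;python3 -m creep '[[0,0,-0.001,0,0,-1,0.5]]'>/dev/null;python3 t.py
```

```text
az 15.63 F [-2.68 -0.4   2.86] M [-0.129  0.708  0.377] j6 -0.442 [ 0.5815 -0.074   0.0992] 0.111
az 13.64 F [-2.41 -0.14  1.95] M [-0.098  0.692  0.306] j6 -0.407 [ 0.5815 -0.074   0.0992] 0.107
az 12.66 F [-1.82 -0.36  3.12] M [-0.095  0.668  0.351] j6 -0.39 [ 0.5816 -0.074   0.0991] 0.111
```

```bash
python3 -m creep '[[0,0,0,0,0,-1,0.5]]'>/dev/null;python3 t.py;python3 -m creep '[[0,0,0,0,0,0,0.5],[0,0,0,0,0,0,0.5],[0,0,0,0,0,0,0.5]]'>/dev/null;python3 t.py; python3 -m creep '[[0,0,0,0,0,0,2],[0,0,0,0,0,0,5],[0,0,0,0,0,0,8],[0,0,0,0,0,0,8.5],[0,0,0,0,0,0,8.5]]'; python3 t.py
python3 -c "
from h import *
snap('wrist','w8.png');snap('side','s8.png')"; python3 t.py
```

```text
az 11.67 F [-1.97 -0.54  3.38] M [-0.056  0.674  0.367] j6 -0.373 [ 0.5816 -0.074   0.0991] 0.11
az 11.7 F [-2.53  0.12  3.35] M [-0.016  0.703  0.279] j6 -0.373 [ 0.5815 -0.074   0.0991] 0.11
time_s: 16.35
tool_pos: [0.5817, -0.0741, 0.099]
tool_rot: [0.995, 0.102, 0.0, -0.0]
ft_force: [0.3, 0.4, -0.4]
finger_gap: 0.898
az 11.68 F [ 0.3   0.44 -0.36] M [ 0.012 -0.048 -0.024] j6 -0.373 [ 0.5817 -0.0741  0.099 ] 0.898
az 11.68 F [ 0.25 -0.03 -0.03] M [-0.021  0.013 -0.031] j6 -0.373 [ 0.5816 -0.0741  0.099 ] 0.996
```

View pics/w8.png

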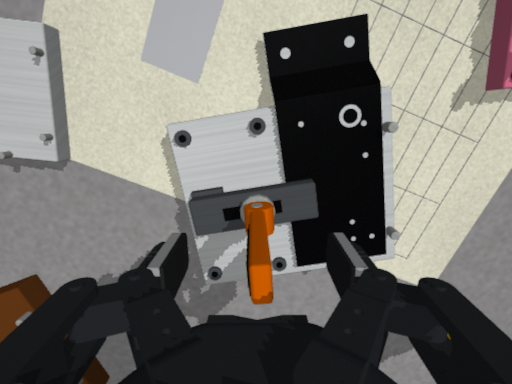

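View pics/s8.png

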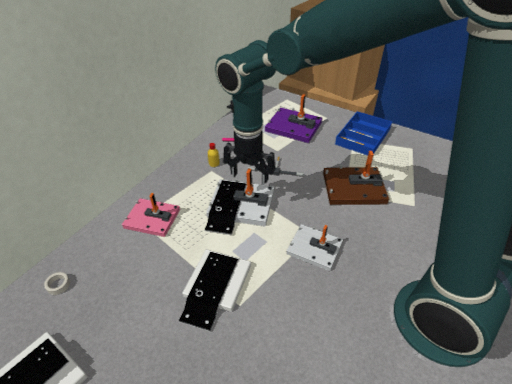

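The bolt is snug: 0.37 N m while turning, 0.28 with the hand still. It's released and the lever is still upright. The lever's fold direction now has azimuth of about 12° (world +x). I'll move up and behind it with closed fingers, jaw axis along the pin.

```bash
python3 -m creep '[[0,0,1.5,0,0,0,8.5],[0,0,3,0,0,0,8.5],[0,0,2.1,0,0,0,8.5],[-0.3,0,0,0,0,8.5,8],[-0.3,-0.1,0,0,0,8.5,6],[-0.3,-0.1,0,0,0,8.5,4],[-0.3,-0.1,0,0,0,8.5,2],[-0.3,-0.1,0,0,0,8.5,0],[-0.3,-0.1,0,0,0,8.5,0],[-0.3,0,0,0,0,8.5,0],[-0.3,0,0,0,0,8.5,0],[-0.15,0,0,0,0,8.5,0]]' 40; python3 -m creep '[[0,0,0,0,0,8.5,0],[0,0,0,0,0,5,0],[0,0,0,0,0,0,0]]'; python3 t.py
python3 -c "
from h import *
snap('wrist','w9.png');snap('side','s9.png')
im=cv2.imread('pics/s9.png');cv2.imwrite('pics/s9c.png',cv2.resize(im[120:240,190:310],None,fx=5,fy=5,interpolation=cv2.INTER_CUBIC))"
```

```text
time_s: 17.65
tool_pos: [0.5562, -0.0791, 0.1665]
tool_rot: [0.716, 0.698, 0.0, 0.001]
ft_force: [-0.6, 0.6, 0.6]
finger_gap: 0.001
time_s: 17.95
tool_pos: [0.5565, -0.0791, 0.1664]
tool_rot: [0.631, 0.775, 0.0, 0.001]
ft_force: [0.2, 0.0, -0.7]
finger_gap: 0.0
az 101.7 F [ 0.24  0.05 -0.74] M [-0.018  0.054 -0.018] j6 -1.961 [ 0.5565 -0.0791  0.1664] 0.0
```

View pics/w9.png

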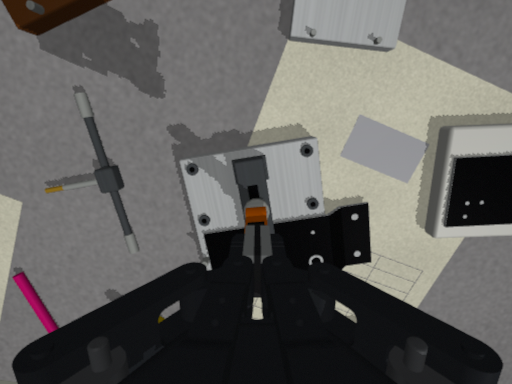

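View pics/s9c.png

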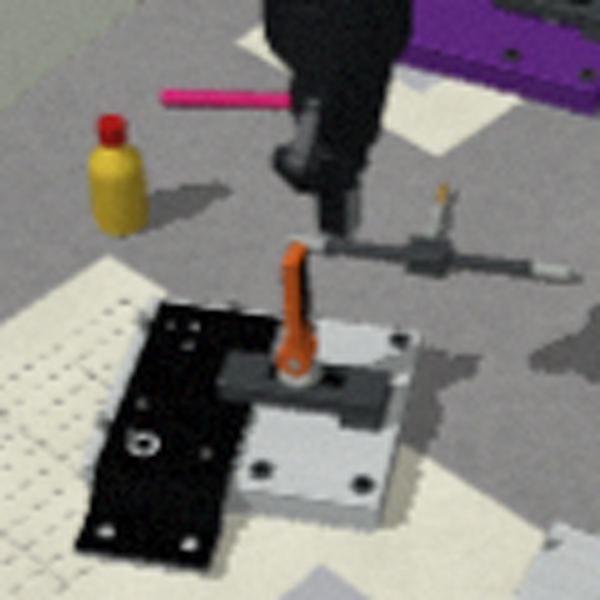

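The closed fingers stand directly behind the lever's black thumb pad, visible at (305,290) in the crop. Lower them and start the fold.

```bash
python3 -m creep '[[0,0,-2,0,0,0,0],[0,0,-2.2,0,0,0,0],[0,0,0,0,0,0,0],[0.4,0.08,0,0,0,0,0],[0.4,0.08,0,0,0,0,0]]'; python3 -m creep '[[0.4,0.08,0,0,0,0,0],[0.4,0.08,0,0,0,0,0]]'; python3 -m creep '[[0.4,0.08,0,0,0,0,0],[0.4,0.08,0,0,0,0,0]]'; python3 t.py
python3 -c "
from h import *
snap('wrist','w10.png');snap('side','s10.png')
im=cv2.imread('pics/s10.png');cv2.imwrite('pics/s10c.png',cv2.resize(im[120:240,190:310],None,fx=5,fy=5,interpolation=cv2.INTER_CUBIC))"
```

```text
time_s: 18.55
tool_pos: [0.5653, -0.0776, 0.1245]
tool_rot: [0.632, 0.775, 0.001, 0.001]
ft_force: [-0.5, 0.3, 0.8]
finger_gap: -0.0
time_s: 18.75
tool_pos: [0.5723, -0.0761, 0.1243]
tool_rot: [0.631, 0.776, -0.0, 0.0]
ft_force: [-5.8, -1.2, 5.6]
finger_gap: -0.0
time_s: 18.95
tool_pos: [0.5794, -0.0744, 0.1239]
tool_rot: [0.631, 0.775, -0.001, -0.001]
ft_force: [-5.6, -0.6, 5.3]
finger_gap: -0.001
az 101.7 F [-5.61 -0.61  5.32] M [-0.077  0.938  0.034] j6 -1.944 [ 0.5794 -0.0744  0.1239] -0.001
```

View pics/s10c.png

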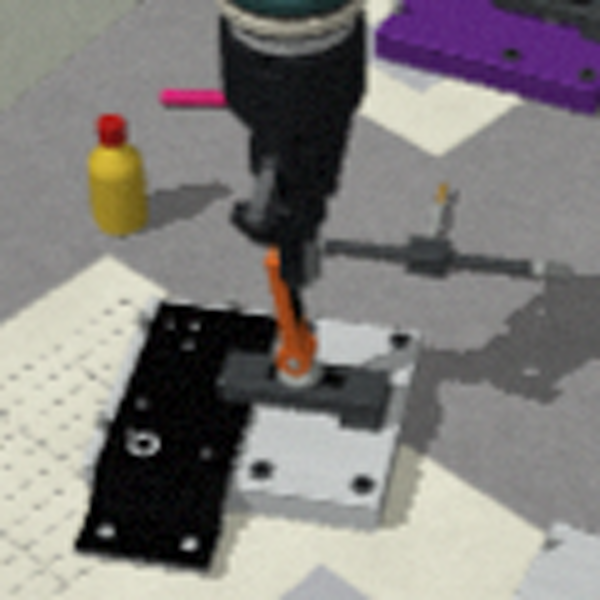

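The lever is folding ahead of the fingertip. Carry on along the arc.

```bash
python3 -m creep '[[0.74,0.15,-0.21,0,0,0,0],[0.74,0.15,-0.21,0,0,0,0]]'; python3 -m creep '[[0.67,0.14,-0.4,0,0,0,0],[0.67,0.14,-0.4,0,0,0,0]]'; python3 t.py;python3 -m creep '[[0.54,0.11,-0.57,0,0,0,0],[0.54,0.11,-0.57,0,0,0,0]]'; python3 t.py
python3 -c "
from h import *
snap('wrist','w11.png');snap('side','s11.png')
im=cv2.imread('pics/s11.png');cv2.imwrite('pics/s11c.png',cv2.resize(im[120:240,190:310],None,fx=5,fy=5,interpolation=cv2.INTER_CUBIC))"
```

```text
time_s: 19.25
tool_pos: [0.5944, -0.071, 0.1199]
tool_rot: [0.632, 0.775, -0.0, -0.001]
ft_force: [-6.6, 1.1, 5.3]
finger_gap: -0.001
time_s: 19.45
tool_pos: [0.6085, -0.0675, 0.1123]
tool_rot: [0.632, 0.775, 0.0, -0.001]
ft_force: [-5.4, 3.3, 7.0]
finger_gap: 0.001
az 101.67 F [-5.42  3.26  7.04] M [0.564 0.929 0.099] j6 -1.927 [ 0.6085 -0.0675  0.1123] 0.001
time_s: 19.65
tool_pos: [0.6199, -0.065, 0.1013]
tool_rot: [0.632, 0.775, 0.001, -0.0]
ft_force: [-4.7, 4.2, 8.4]
finger_gap: -0.0
az 101.67 F [-4.66  4.15  8.44] M [0.647 0.85  0.008] j6 -1.921 [ 0.6199 -0.065   0.1013] -0.0
```

View pics/s11c.png

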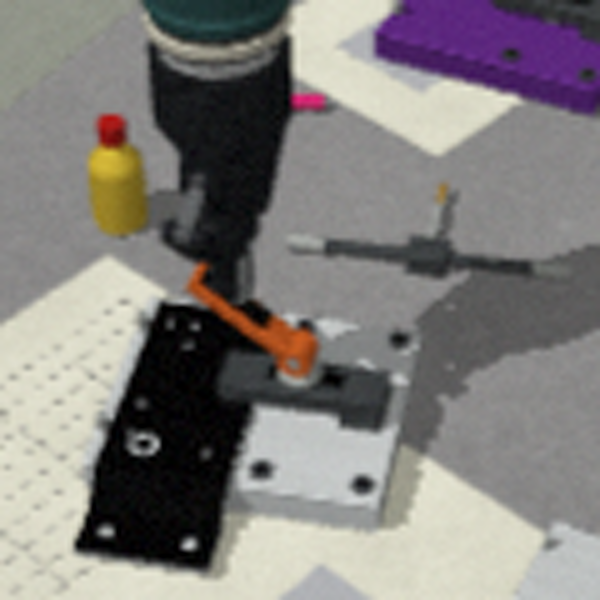

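View pics/w11.png

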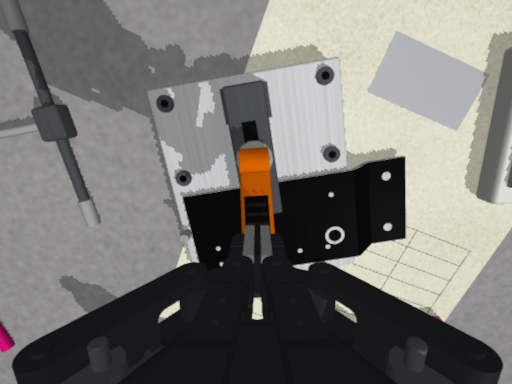

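```bash
python3 -m creep '[[0.37,0.12,-0.68,0,0,0,0],[0.37,0.12,-0.68,0,0,0,0]]'; python3 t.py;python3 -m creep '[[0.16,0.06,-0.5,0,0,0,0],[0.1,0.03,-0.3,0,0,0,0]]'; python3 t.py
python3 -c "
from h import *
snap('side','s12.png')
im=cv2.imread('pics/s12.png');cv2.imwrite('pics/s12c.png',cv2.resize(im[120:240,190:310],None,fx=5,fy=5,interpolation=cv2.INTER_CUBIC))"
```

```text
time_s: 19.95
tool_pos: [0.6277, -0.0626, 0.0882]
tool_rot: [0.632, 0.775, 0.001, 0.0]
ft_force: [-5.2, 4.4, 10.0]
finger_gap: 0.002
az 101.67 F [-5.23  4.37  9.96] M [0.617 0.82  0.071] j6 -1.916 [ 0.6277 -0.0626  0.0882] 0.002
time_s: 20.15
tool_pos: [0.6305, -0.0618, 0.0799]
tool_rot: [0.631, 0.775, 0.001, 0.0]
ft_force: [-3.9, 2.2, 10.0]
finger_gap: 0.004
az 101.68 F [-3.87  2.21  9.99] M [0.646 0.68  0.077] j6 -1.914 [ 0.6305 -0.0618  0.0799] 0.004
```

View pics/s12c.png

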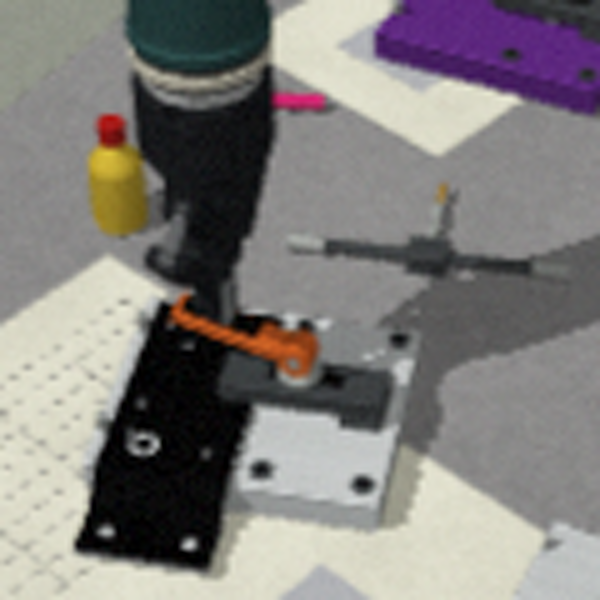

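```bash
for i in 1; do python3 -m creep '[[0.04,0.02,-0.2,0,0,0,0]]';python3 -m creep '[[0.02,0.01,-0.2,0,0,0,0]]';python3 -m creep '[[0,0,-0.15,0,0,0,0]]';python3 -m creep '[[0,0,-0.1,0,0,0,0]]'; done | grep -E 'pos|force'
```

```text
tool_pos: [0.6309, -0.0616, 0.0783]
ft_force: [-4.1, 3.9, 10.0]
tool_pos: [0.6313, -0.0615, 0.0765]
ft_force: [-3.7, 3.7, 11.1]
tool_pos: [0.6316, -0.0615, 0.0751]
ft_force: [-3.1, 4.4, 11.8]
tool_pos: [0.6317, -0.0614, 0.0742]
ft_force: [-3.6, 4.4, 9.8]
```

```bash
for i in 1; do python3 -m creep '[[0,0,-0.1,0,0,0,0]]';python3 -m creep '[[0,0,-0.1,0,0,0,0]]';python3 -m creep '[[0,0,-0.1,0,0,0,0]]';python3 -m creep '[[0,0,-0.05,0,0,0,0]]'; done | grep -E 'pos|force'
```

```text
tool_pos: [0.6318, -0.0614, 0.0734]
ft_force: [-2.4, 4.9, 11.1]
tool_pos: [0.632, -0.0614, 0.0724]
ft_force: [-3.1, 3.5, 10.8]
tool_pos: [0.632, -0.0613, 0.0715]
ft_force: [-2.3, 4.1, 11.0]
tool_pos: [0.6321, -0.0613, 0.071]
ft_force: [-2.8, 4.9, 11.6]
```

```bash
for i in 1; do python3 -m creep '[[0,0,-0.05,0,0,0,0]]';python3 -m creep '[[0,0,-0.05,0,0,0,0]]';python3 -m creep '[[0,0,-0.05,0,0,0,0]]'; done | grep -E 'pos|force'
python3 -c "
from h import *
snap('side','s13.png')
im=cv2.imread('pics/s13.png');cv2.imwrite('pics/s13c.png',cv2.resize(im[150:240,200:290],None,fx=6,fy=6,interpolation=cv2.INTER_CUBIC))"
```

```text
tool_pos: [0.6321, -0.0613, 0.0706]
ft_force: [-3.3, 4.6, 11.6]
tool_pos: [0.6322, -0.0612, 0.0702]
ft_force: [-3.0, 3.7, 12.8]
tool_pos: [0.6322, -0.0612, 0.0699]
ft_force: [-2.9, 4.5, 13.0]
```

View pics/s13c.png

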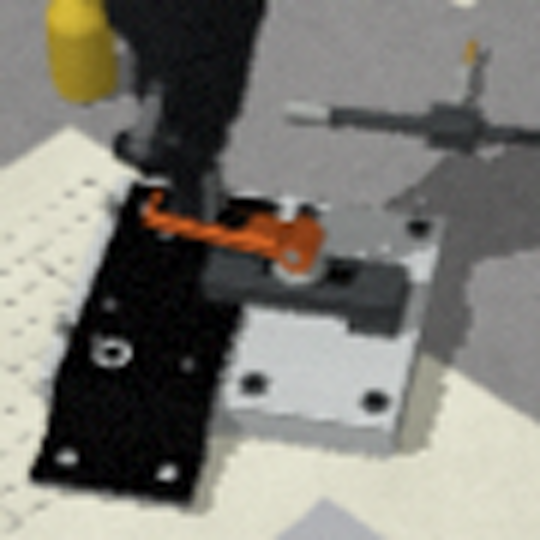

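```bash
for i in 1; do python3 -m creep '[[0,0,-0.05,0,0,0,0]]';python3 -m creep '[[0,0,-0.05,0,0,0,0]]';python3 -m creep '[[0,0,-0.05,0,0,0,0]]';python3 -m creep '[[0,0,-0.05,0,0,0,0]]'; done | grep -E 'pos|force'
```

```text
tool_pos: [0.6323, -0.0612, 0.0695]
ft_force: [-2.9, 4.9, 13.9]
tool_pos: [0.6323, -0.0612, 0.0691]
ft_force: [-3.3, 4.5, 14.2]
tool_pos: [0.6324, -0.0612, 0.0688]
ft_force: [-3.2, 5.4, 15.0]
tool_pos: [0.6324, -0.0612, 0.0683]
ft_force: [-2.7, 5.3, 14.7]
```

```bash
for i in 1; do python3 -m creep '[[0,0,-0.05,0,0,0,0]]';python3 -m creep '[[0,0,-0.05,0,0,0,0]]';python3 -m creep '[[0,0,-0.05,0,0,0,0]]'; done | grep -E 'pos|force'
```

```text
tool_pos: [0.6325, -0.0612, 0.0679]
ft_force: [-3.2, 4.5, 14.3]
tool_pos: [0.6325, -0.0612, 0.0674]
ft_force: [-3.1, 4.5, 15.3]
tool_pos: [0.6325, -0.0612, 0.0669]
ft_force: [-3.4, 5.0, 14.6]
```

```bash
for i in 1; do python3 -m creep '[[0,0,-0.05,0,0,0,0]]';python3 -m creep '[[0,0,-0.05,0,0,0,0]]';python3 -m creep '[[0,0,-0.05,0,0,0,0]]';python3 -m creep '[[0,0,-0.05,0,0,0,0]]'; done | grep -E 'pos|force'
```

```text
tool_pos: [0.6325, -0.0612, 0.0665]
ft_force: [-3.6, 5.2, 14.5]
tool_pos: [0.6326, -0.0612, 0.066]
ft_force: [-3.6, 5.7, 15.4]
tool_pos: [0.6327, -0.0612, 0.0656]
ft_force: [-4.0, 5.6, 16.9]
tool_pos: [0.6327, -0.0612, 0.0654]
ft_force: [-4.4, 5.9, 18.3]
```

```bash
for i in 1; do python3 -m creep '[[0,0,-0.05,0,0,0,0]]';python3 -m creep '[[0,0,-0.05,0,0,0,0]]';python3 -m creep '[[0,0,-0.05,0,0,0,0]]'; done | grep -E 'pos|force'
python3 -c "
from h import *
snap('side','s14.png');snap('wrist','w14.png')
im=cv2.imread('pics/s14.png');cv2.imwrite('pics/s14c.png',cv2.resize(im[150:240,200:290],None,fx=6,fy=6,interpolation=cv2.INTER_CUBIC))"
```

```text
tool_pos: [0.6328, -0.0612, 0.0652]
ft_force: [-4.6, 4.9, 20.3]
tool_pos: [0.6329, -0.0612, 0.065]
ft_force: [-4.5, 6.0, 22.0]
tool_pos: [0.633, -0.0613, 0.0648]
ft_force: [-6.6, 6.3, 21.9]
```

View pics/s14c.png

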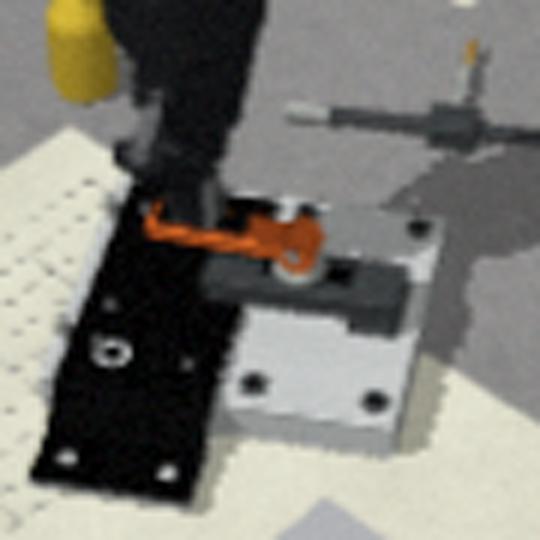

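View pics/w14.png

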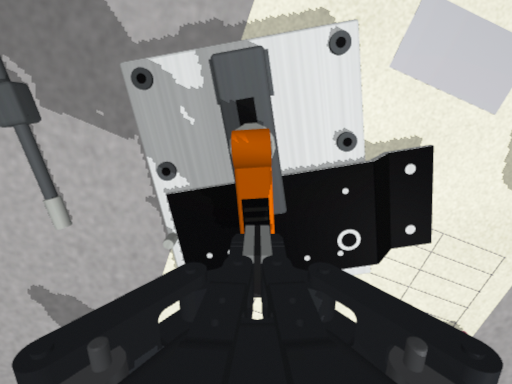

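```bash
python3 - <<'E'
from h import *
Pn=np.array([.5815,-.0741,.0635]);g=lambda p:np.round((p-[200,150])*6)
for az in(12,14):
  u=np.array([np.cos(np.radians(az)),np.sin(np.radians(az)),0])
  for th in(1.3,1.4,1.5,1.57,1.62):
    d=u*np.sin(th)+np.array([0,0,np.cos(th)]);n=np.array([-u[1],u[0],0]);up=-u*np.cos(th)+np.array([0,0,np.sin(th)])
    print(az,th,'pin',g(proj('side',Pn+n*.01)),'end low +y',g(proj('side',Pn+d*.078+n*.01-up*.005)),'end top',g(proj('side',Pn+d*.078+n*.01+up*.005)))
E
python3 t.py
python3 -c "
import cv2
im=cv2.imread('pics/s14.png');cv2.imwrite('pics/s14d.png',cv2.resize(im[170:206,215:260],None,fx=16,fy=16,interpolation=cv2.INTER_CUBIC))"
```

```text
12 1.3 pin [289. 253.] end low +y [143. 193.] end top [147. 180.]
12 1.4 pin [289. 253.] end low +y [142. 204.] end top [144. 190.]
12 1.5 pin [289. 253.] end low +y [142. 215.] end top [142. 201.]
12 1.57 pin [289. 253.] end low +y [143. 223.] end top [142. 209.]
12 1.62 pin [289. 253.] end low +y [144. 229.] end top [142. 214.]
14 1.3 pin [289. 254.] end low +y [142. 197.] end top [146. 183.]
14 1.4 pin [289. 254.] end low +y [141. 208.] end top [142. 194.]
14 1.5 pin [289. 254.] end low +y [141. 219.] end top [141. 205.]
14 1.57 pin [289. 254.] end low +y [142. 227.] end top [141. 212.]
14 1.62 pin [289. 254.] end low +y [143. 233.] end top [141. 218.]
az 101.65 F [-6.05  5.54 22.01] M [ 0.974  1.171 -0.024] j6 -1.913 [ 0.633  -0.0613  0.0649] 0.003
```

View pics/s14d.png

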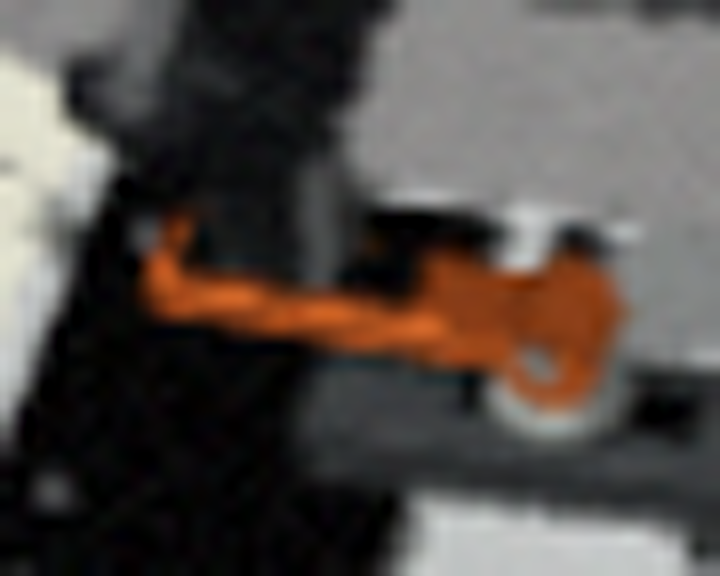

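The side view puts the lever's end at crop (150,237). The model predicts (147,233) to (146,237) at 1.62 rad, and the force rises as it would against a stop. So it is shut; I'll back off straight up and look.

```bash
python3 -m creep '[[0,0,0.2,0,0,0,0],[0,0,0.3,0,0,0,0],[0,0,1,0,0,0,0],[-0.5,0,3,0,0,0,0],[-1,0,4,0,0,0,0],[-1,0,4,0,0,0,0],[-1,0,2,0,0,0,0],[-1,0,0,0,0,0,0],[0,0,0,0,0,0,0],[0,0,0,0,0,0,0]]'
python3 - <<'E'
from h import *
snap('side','s15.png');snap('wrist','w15.png')
im=cv2.imread('pics/s15.png');cv2.imwrite('pics/s15d.png',cv2.resize(im[170:206,215:260],None,fx=16,fy=16,interpolation=cv2.INTER_CUBIC))
cv2.imwrite('pics/s15f.png',cv2.resize(im[120:240,190:310],None,fx=5,fy=5))
for k in('spare_bracket','tap_wrench','oil_bottle'):
  print(k,[(np.round(d['pixel']),round(d['confidence'],2)) for d in arm.place_of('side',k)][:2])
a=cv2.imread('pics/s0.png') if 0 else cv2.imread('pics/side0.png')
d=cv2.absdiff(a,im).max(2); print([ (n,(d[y0:y1,x0:x1]>40).sum()) for n,(x0,x1,y0,y1) in dict(bracket=(205,240,180,235),spare=(180,255,250,330),bottle=(205,222,142,170),wrench=(270,308,165,180)).items()])
E
```

```text
time_s: 23.85
tool_pos: [0.5836, -0.0626, 0.2026]
tool_rot: [0.632, 0.775, -0.001, -0.001]
ft_force: [-0.3, 0.4, -0.6]
finger_gap: -0.001
spare_bracket [(array([216., 276.]), 0.67)]
tap_wrench [(array([280., 175.]), 0.49)]
oil_bottle [(array([215., 165.]), 0.57)]
[('bracket', np.int64(68)), ('spare', np.int64(0)), ('bottle', np.int64(0)), ('wrench', np.int64(3))]
```

View pics/s15d.png

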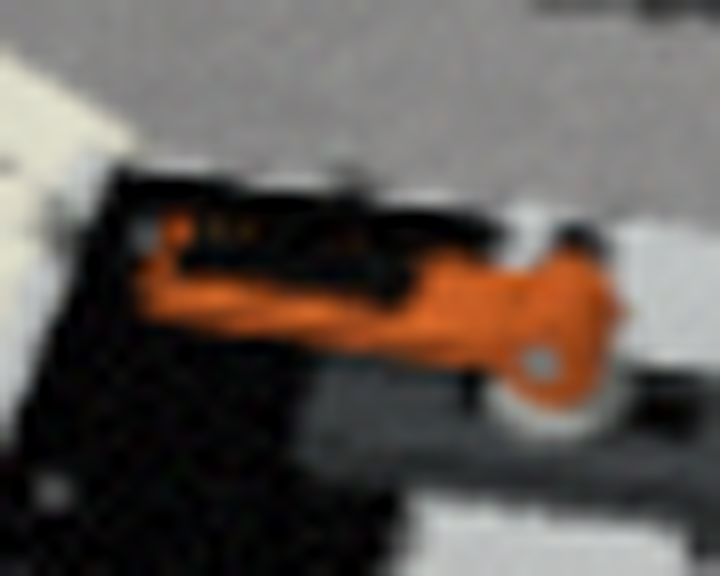

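View pics/w15.png

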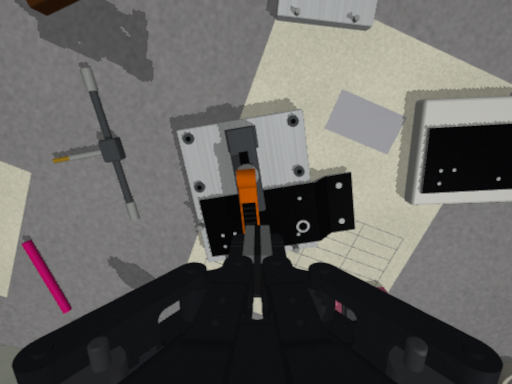

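The bystanders haven't moved in the picture. I'll check the fold angle properly from a better wrist viewpoint, with the lever end unobstructed.

```bash
python3 -m creep '[[2,0,0,0,0,0,0],[4,0,0,0,0,0,0],[2,0,0,0,0,0,0],[0,0,0,0,0,0,0],[0,0,0,0,0,0,0]]'|head -2
python3 - <<'E'
from h import *
snap('wrist','w16.png')
p=proj('wrist',[.61,-.068,.065]);u,v=max(int(p[0])-50,0),max(int(p[1])-40,0);print(u,v)
im=cv2.imread('pics/w16.png');cv2.imwrite('pics/w16c.png',cv2.resize(im[v:v+80,u:u+100],None,fx=7,fy=7,interpolation=cv2.INTER_CUBIC))
E
```

```text
time_s: 24.6
tool_pos: [0.6642, -0.0625, 0.2033]
212 92
```

View pics/w16c.png

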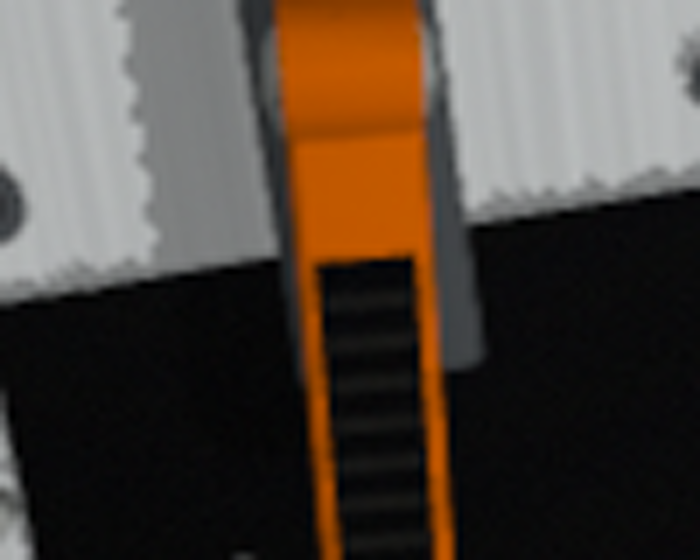

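Run:
```python
import cv2
im=cv2.imread('pics/w16.png');cv2.imwrite('pics/w16d.png',cv2.resize(im[90:220,200:320],None,fx=4.5,fy=4.5,interpolation=cv2.INTER_CUBIC))
```

```text
(no output)
```

View pics/w16d.png

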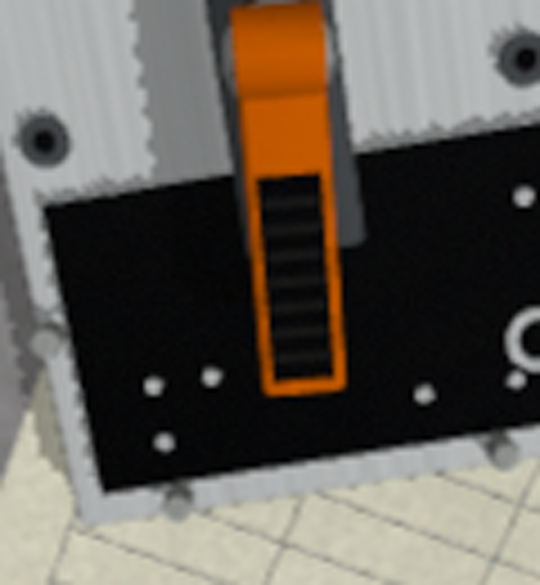

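Run:
```python
from h import *
A=(200+266/4.5,90+395/4.5);B=(200+346/4.5,90+388/4.5)
for z in(.06,.065,.07): a,b=onz('wrist',A,z),onz('wrist',B,z);print(z,a[:2],b[:2],np.linalg.norm(a-b)*1e3,'az',np.degrees(np.arctan2(-(b-a)[0],(b-a)[1])),'dist',np.linalg.norm((a+b)[:2]/2-[.5815,-.0741]))
for v in(268,290,312): 
  s=(215+148/16,170+v/16);print(v,tri(ray('side',s),ray('wrist',B)))
# pin check: pin hole on +y clevis side in side view
print(onz('side',(215+541/16,170+362/16),.064))
az=np.radians(15)
# left/right edges of bar az at z .067
for e in[((233,95),(266,395)),((322,95),(346,388))]:
  p,q=[onz('wrist',(200+c[0]/4.5,90+c[1]/4.5),.067) for c in e];d=q-p;print('edge az',np.degrees(np.arctan2(d[1],d[0])))
```

```text
0.06 [ 0.65919288 -0.06070499] [ 0.65349239 -0.04191218] 19.638359505630117 az 16.874304496793652 dist 0.07823598142840364
0.065 [ 0.65805248 -0.06098402] [ 0.65245158 -0.0425195 ] 19.295300300033706 az 16.874304496793503 dist 0.07706364579630517
0.07 [ 0.65691208 -0.06126306] [ 0.65141076 -0.04312683] 18.95224109443733 az 16.87430449679367 dist 0.07589146116706812
268 [ 0.65122117 -0.04317089  0.06698512]
290 [ 0.65191593 -0.04272787  0.06153473]
312 [ 0.6526145  -0.04228107  0.05604914]
[ 0.57648409 -0.06354618  0.064     ]
edge az 17.98970229358636
edge az 17.49333865655246
```

Run:
```python
import cv2
im=cv2.imread('pics/w8.png');cv2.imwrite('pics/w8c.png',cv2.resize(im[190:310,210:310],None,fx=5,fy=5,interpolation=cv2.INTER_CUBIC))
```

```text
(no output)
```

View pics/w8c.png

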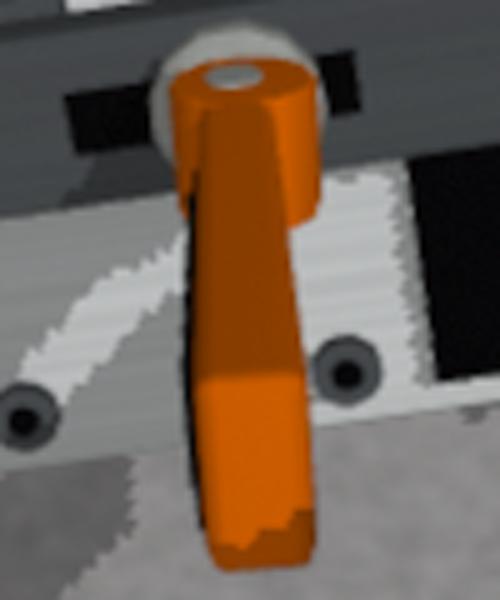

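The lever's azimuth was about 16.4° right after I let go of the snug bolt, and it is about 17° now. So folding did not unscrew it. The hand is clear, so I'll hand in.

```bash
python3 -c "
from h import *
s=arm.get_state();print(s['time_s'],s['ft_force'].round(2));print(arm.sign_off())"
```

```text
24.65 [-0.73 -0.52 -0.53]
the job is handed in; nothing more can be done
None
```

I screwed in the bolt on the larger aluminium jig, folded its lever shut and handed the job in at 24.7 s. No verdict was reported.

**Tightening:** I turned the bolt clockwise about 165°, with one regrip because the last joint was near its limit. The torque read about 0.37 N m while turning and 0.28 N m with the hand held still. I stopped there, with the lever still upright.

**Folding:** I pushed the lever down with closed fingers. The force stayed near 15 N, then rose to 22 N as it would against a stop, below the 45 N limit. I backed off there.

**Last checks:**
- **Fold angle:** the two-view estimates put it at about 1.55 to 1.62 rad. They differ by a few hundredths, so the margin over 1.5 rad rests partly on the force rise at the stop.
- **Bolt:** it sprang back about 5° when I let go. Its heading was about 16.4° before folding and about 17° after, so folding did not unscrew it.
- **Grip on the bracket:** I could not measure this directly. I inferred it from the torque.
- **Bystanders:** the spare bracket, tap wrench and bottle show no shift in the side picture. The bracket area differs only in a few pixels, which I take to be the folded lever over it; I did not measure the bracket's position separately.

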